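# Snap the face plate onto the bench switch box

## Robot

A 6-joint arm with a two-finger parallel gripper is mounted at the origin on the work surface. World frame = base frame: x ahead of the robot, y to its left, z up, the work surface at z = 0. Lengths are in m, angles in degrees, forces in N, time in s.
With the tool pointing down it reaches from about 0.25 to 0.725 m from the base axis. Payload 9.7 kg.
Tool frame: the origin (TCP) lies midway between the tips of the shut fingers; the grasp point (between the pads) lies bot.hold_point_z behind it (bot.hold_point_z is the distance from the TCP to the grasp point, in m); z points along the fingers, y is the line along which they close (so a half turn about z gives the same grasp; the last joint's range is limited). The gripper opens to 85 mm and grips with 20 to 120 N. Pads are 22 mm wide; open, the fingers measure 114 mm over their backs; the gripper's body (76 mm by 85 mm) begins 54 mm behind the grasp point. The pads swing forward as they close: fully open they stand 13 mm farther back than shut.
Start: joints at [70.875, 4.979, 10.078, 95.1, 0, 90], TCP at [0.18, 0.52, 0.231] pointing down, gripper open.
Joint ranges: [-179.16, 179.16], [-48.56, 103.87], [-65.8, 70.77], [-126.05, 130.52], [-82.76, 87.17], [-180, 180]. Speed limits (degrees/s): [127.2, 127.2, 147.25, 180, 180, 180].

## Interface

Orientations are given as [roll, pitch, yaw] about the fixed x, y, z axes, in that order (R = Rz(yaw) Ry(pitch) Rx(roll)).
In Python, from workcell import bot, camera, camera_model, ticket gives the robot as it stands.
- The arm moves only by the tool send_rows, never from a script. Its argument "targets" is text: rows parted by semicolons, each of 5 numbers parted by spaces: the shift along the tool's x, y, z in mm, then the turn about the tool's z in degrees, then the closure in counts, from 0 (fully open) to 255 (shut). A call has 1 to 20 rows; each row is the pose to reach, as a shift and turn from the pose commanded when the call began, along the tool's axes at that moment; what a row does not reach only later rows make up. A row lasts 1/8 s, in which the tool goes at most 62.5 mm and 10.7 degrees, less where a joint would pass 70% of its speed; a pose out of reach is approached as far as the arm can. A call with a gripper value outside its range is refused whole. The fingers move at their own pace and stop on an object; "newtons" is the grip in N (left out, the last holds). Time passes only in rows, so rows that repeat a pose let the fingers close. It gives the time, the measured TCP pose, the force, the opening and the grip force at its end, in the units of the state.
- bot.get_obs(): the state, without advancing time (a new reading comes with each control period).
- camera(name): name is "side" or "top"; returns the picture (480x640x3 uint8, blue, green, red); there is no depth.
- camera_model(name): a dict with "K" (3x3 intrinsics, pixels), "pose" (4x4, takes a point from camera to world coordinates). Camera axes: x right, y down, z forward; pixel columns grow to the right and rows downward; lengths in m; the calibration is good to about 2 mm. A picture is of the moment at which its call begins. camera_model takes no time and is no camera call.
- ticket.job_done(): hands the job in; it is judged then, once.
The state is a dict: "time": time; "q": joint angles; "qd": joint speeds; "joint_efforts": joint torques, N m; "ee_pos": TCP position; "tcp_rot": TCP orientation; "wrist_force": force on the tool from outside, world axes, zero at the start; "torque": the same for the moment, N m; "opening": finger opening in m; "grasp_force": force on a finger pad.
Only numpy, scipy, OpenCV 4.12 (cv2) and the standard library are available. Lean on these libraries where they do the work, as an engineer would, in place of code of your own. Each camera call takes 0.05 s, during which the arm holds its last target. There are 200 camera calls.

## Task

The white face plate lies loose on the bench switch box. Press it on corner by corner until all four corners have clicked home and the plate lies level and fully down on the box all round. Do not flip the rocker switch in its window, and leave the phone, the spray bottle and the screwdriver where they are.

Things in the scene. Friction and masses are not known exactly. Their poses are not given: they have to be found in the camera images.
- switch_box: White plastic bench switch box, 160 x 120 x 48 mm, on a plywood board 230 x 170 x 12 mm fixed to the table. Origin: centre of the board's underside; x along the box's long side, y along its short side, z up. Walls 58 mm above the table; posts inside, on which the plate rests, 60 mm. A white rocker, 43 x 30 mm, stands in the middle; a small black cable gland at the -x end. A sprung snap catch inside under each plate corner.
- face_plate: Loose white plate 160 x 120 x 6 mm, 0.1-0.2 kg, a 60 x 50 mm window in its middle, four studs 36 mm long below. Origin: centre of its underside; axes as the box's. It starts level, studs resting on the catches, underside 74.4 mm above the table; home, it is at 60 mm. As a corner is pressed the opposite one rises as much; the plate tilts (up to 10 degrees) and shifts a few mm until all are home.
- rocker (a joint): Rocker switch in the plate's window, rad, hinged about the box's y axis at the middle: it starts near -0.12 (off, its -x end down, +x end up), 0 is level, +0.14 is on. It stays where it is left and gives way at about 2 N. Its top is at most 5 mm above the top of the seated plate.
- phone: Black phone lying flat on the table beside the box, 150 x 72 x 8 mm; origin at the centre of its underside, x along its length.
- spray_bottle: Spray bottle of clear plastic with a white head and blue trigger, 76 mm across, 233 mm tall, standing upright about 0.2 m from the middle of the box on its -y side; origin at the centre of its foot.
- screwdriver: Screwdriver, 190 mm long, lying on the table beyond the +x end of the box; x along its length.
- corner_a (a point): Point on the plate's top face above the stud of its -x, +y corner, 66 mm along x and 44 mm along y from the centre, marked by a faint grey disc 18 mm across. About 80.4 mm above the table at the start, 66 mm when this corner is home. Corners in order round the plate: a, b, c, d.
- corner_b (a point): Point on the plate's top face above the stud of its -x, -y corner, 66 mm along x and 44 mm along y from the centre, marked by a faint grey disc 18 mm across. About 80.4 mm above the table at the start, 66 mm when this corner is home. A catch gives way at 6 to 14 N in the first 5 mm, then draws the stud in and holds it. The stiff plate may take a neighbour with it.
- corner_c (a point): Point on the plate's top face above the stud of its +x, -y corner, 66 mm along x and 44 mm along y from the centre, marked by a faint grey disc 18 mm across. About 80.4 mm above the table at the start, 66 mm when this corner is home. Not to be had home right after a alone: press a neighbour first.
- corner_d (a point): Point on the plate's top face above the stud of its +x, +y corner, 66 mm along x and 44 mm along y from the centre, marked by a faint grey disc 18 mm across. About 80.4 mm above the table at the start, 66 mm when this corner is home. While the plate is tilted a clicked corner may stop at 68 to 69 mm; it settles to 66 once its neighbours are in.
There are look-alikes about, which are no part of the job. What is shaped like the face_plate but black or pink is not meant.

How it is judged:
By the outcome, as a careful person would: the job done as asked, in the order asked, and still so for the second after the job is handed in, with the robot touching nothing.
It also fails if it takes over 61 s, if anything falls off the work surface, if the arm or the gripper's body presses on something with over 40 N, if the wrist force passes 120 N, or if a joint passes its speed limit or range.

## Working session

There is one attempt and no reset: what is moved stays moved. The work goes in short steps, Python scripts to look and compute and a tool call to move; the robot and the scene stay as the last step left them, time stands still between calls to the robot, and variables do not carry over. Pictures are saved under pics/ and viewed, at most 10 in all, crops included, and the job is handed in when it is done.

Besides the shell and the picture viewer there is one more tool, called as name(argument=value, ...) on one line, values as JSON. send_rows: Moves the arm, as the interface text tells. Its arguments: {"type":"object","properties":{"targets":{"type":"string"},"newtons":{"type":"number"}},"required":["targets"]}

```bash
mkdir -p pics
python3 - <<'E'
from workcell import bot,camera,camera_model
import cv2
o=bot.get_obs();print({k:o[k] for k in("time","ee_pos","tcp_rot","wrist_force","opening")},bot.hold_point_z)
for n in("top","side"):
    cv2.imwrite(f"pics/{n}0.png",camera(n));m=camera_model(n);print(n,m["K"],m["pose"])
E
```

```text
{'time': 0.0, 'ee_pos': array([0.18012327, 0.51942771, 0.23056038]), 'tcp_rot': array([-1.79922130e+02,  5.31311107e-04,  1.60873734e+02]), 'wrist_force': array([-0.20362642,  0.20007202, -0.65948618]), 'opening': 0.08530382527347435} 0.0187
top [[494.95867796   0.         319.6277695 ]
 [  0.         494.95867796 236.88553131]
 [  0.           0.           1.        ]] [[-7.50244418e-03 -9.83998381e-01  1.78019378e-01  2.87586905e-01]
 [-9.99969292e-01  7.78573385e-03  8.92800087e-04 -3.70627690e-03]
 [-2.26452534e-03 -1.78007213e-01 -9.84026577e-01  1.21170198e+00]
 [ 0.00000000e+00  0.00000000e+00  0.00000000e+00  1.00000000e+00]]
side [[467.80237857   0.         320.2792525 ]
 [  0.         467.80237857 241.38434865]
 [  0.           0.           1.        ]] [[ 0.97535015 -0.13301679  0.17606422  0.32223214]
 [-0.2198131  -0.65563581  0.72237378 -0.72731529]
 [ 0.01934617 -0.7432686  -0.66871332  0.77230574]
 [ 0.          0.          0.          1.        ]]
```

View pics/top0.png

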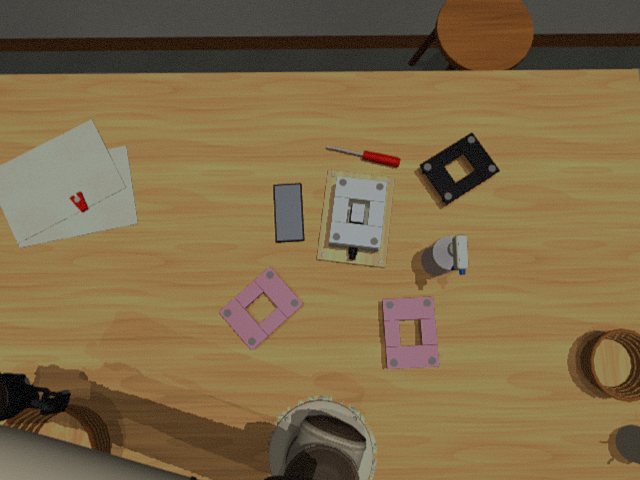

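View pics/side0.png

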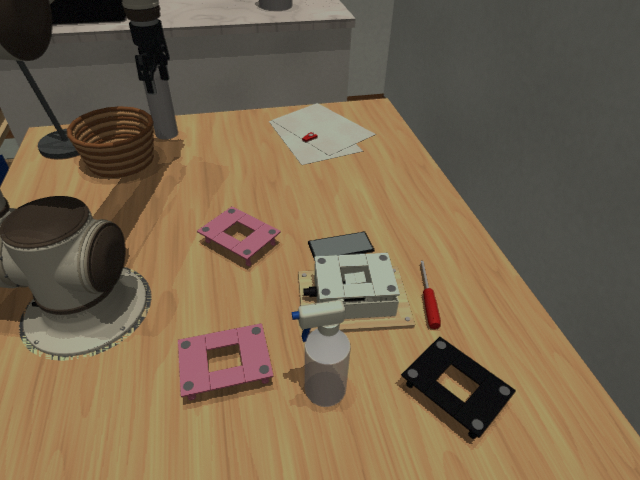

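Candidates for the plate are the white one on the boarded box (top 358,213), pink at (262,308) and (411,332), and black at (460,168). I choose the white one: its black gland at (352,253) means the box's -x end faces the robot. The discs are roughly a (337,237), b (374,241), c (379,185) and d (343,182).

```bash
cat > h.py <<'E'
import numpy as np,cv2
from workcell import bot,camera,camera_model
def ray(n,uv,z):
    m=camera_model(n);P=m["pose"];d=P[:3,:3]@np.linalg.inv(m["K"])@[uv[0],uv[1],1]
    return P[:3,3]+d*(z-P[2,3])/d[2]
def proj(n,p):
    m=camera_model(n);P=m["pose"];c=m["K"]@(P[:3,:3].T@(np.array(p)-P[:3,3]));return c[:2]/c[2]
def discs(n,img,guess,r=10):
    out=[]
    for g in guess:
        x,y=np.round(g).astype(int);w=cv2.cvtColor(img,cv2.COLOR_BGR2GRAY)[y-r:y+r+1,x-r:x+r+1].astype(float)
        # disc is mid grey
        t=np.percentile(w,80); mk=((w<t-25)&(w>70)).astype(np.uint8)
        hsv=cv2.cvtColor(img,cv2.COLOR_BGR2HSV)[y-r:y+r+1,x-r:x+r+1]
        mk&=(hsv[...,1]<50).astype(np.uint8)
        k,l,s,c=cv2.connectedComponentsWithStats(mk)
        b=min(range(1,k),key=lambda i:np.hypot(*(c[i]-r))-0.15*min(s[i,4],50)) if k>1 else None
        out.append((c[b]+[x-r,y-r],s[b,4]) if b else (None,0))
    return out
E
python3 - <<'E'
from h import *
G={"top":[(337,237),(374,241),(379,185),(343,182)],"side":[(325,292),(390,290),(383,259),(322,263)]}
for n in G:
    im=cv2.imread(f"pics/{n}0.png")
    for g,(p,s) in zip(G[n],discs(n,im,G[n],7)): print(n,g,p,s,ray(n,p,.0804) if p is not None else None)
a=cv2.imread("pics/top0.png")[160:275,305:405];b=cv2.imread("pics/side0.png")[240:330,295:415]
cv2.imwrite("pics/c0.png",np.hstack([cv2.resize(a,(400,460),interpolation=2),cv2.resize(b,(400,460),interpolation=2)]))
E
```

```text
top (337, 237) [335.88372093 236.11627907] 43 [ 0.49376704 -0.0404587   0.0804    ]
top (374, 241) [373.53488372 240.93023256] 43 [ 0.48173019 -0.1276015   0.0804    ]
top (379, 185) [379.1627907  186.18604651] 43 [ 0.61303044 -0.14444644  0.0804    ]
top (343, 182) [342.53488372 181.93023256] 43 [ 0.62418012 -0.05796357  0.0804    ]
side (325, 292) [325.43859649 291.54385965] 57 [ 0.48180845 -0.12654167  0.0804    ]
side (390, 290) [391. 288.] 55 [ 0.61238434 -0.14393273  0.0804    ]
side (383, 259) [382.84090909 257.40909091] 44 [ 0.62431766 -0.05648828  0.0804    ]
side (322, 263) [321.24444444 260.55555556] 45 [ 0.49307287 -0.03944959  0.0804    ]
```

View pics/c0.png

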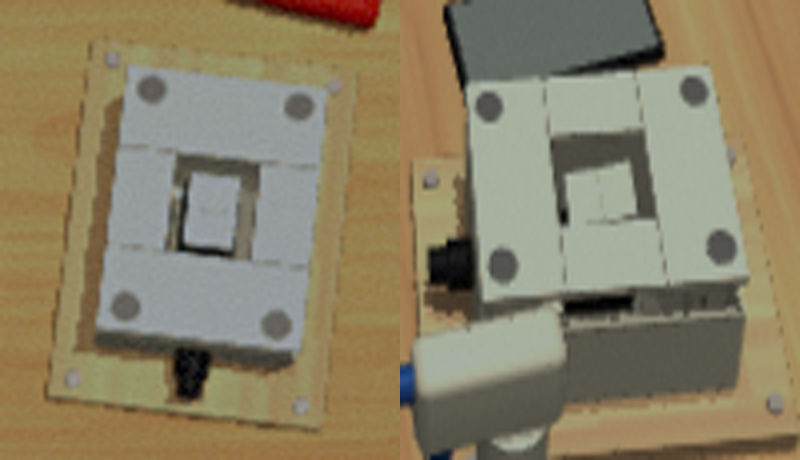

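The crop confirms it: white plate with grey discs, black gland at the -x end, rocker free in the window. Both views agree to about 1 mm.

```bash
cat >> h.py <<'E'
from scipy.spatial.transform import Rotation as R
C=dict(a=(.4934,-.040),b=(.4818,-.127),c=(.6127,-.1442),d=(.6243,-.0572))
def sh(x,y,z,p=None):
    o=bot.get_obs();Q=R.from_euler("xyz",o["tcp_rot"],degrees=True)
    return (Q.inv().apply(np.array([x,y,z])-(o["ee_pos"] if p is None else p))*1000).round(1)
E
python3 - <<'E'
from h import *
print(sh(*C["a"],.12)); print(ray("top",(460,240),.2),ray("side",(320,312),.2))
for k in "bcd": print(k, sh(*C[k],.12,np.array([*C["a"],.12])))
E
```

```text
[-479.3 -425.8  111.2]
[ 0.46174771 -0.29378973  0.2       ] [ 0.43612043 -0.27035203  0.2       ]
b [-17.5 -86.    0.1]
c [-1.469e+02 -5.940e+01  1.000e-01]
d [-129.3   26.6   -0. ]
```

send_rows(targets="-479 -426 60 0 255;-479 -426 60 0 255;-479 -426 60 0 255;-479 -426 60 0 255;-479 -426 60 0 255;-479 -426 60 0 255;-479 -426 60 0 255;-479 -426 60 0 255;-479 -426 60 0 255;-479 -426 60 0 255;-479 -426 60 0 255;-479 -426 60 0 255;-479 -426 111 0 255;-479 -426 111 0 255;-479 -426 111 0 255;-479 -426 111 0 255")

```text
time: 2.1
ee_pos: [0.494, -0.0393, 0.1225]
tcp_rot: [180.0, 0.2, 160.9]
wrist_force: [0.0, 0.3, 0.1]
opening: 0.0002
grasp_force: 0.0
```

send_rows(targets="0 0 30 0 255;0 0 38 0 255;0 0 41 0 255;0 0 44 0 255;0 0 47 0 255;0 0 50 0 255")

```text
time: 2.85
ee_pos: [0.4946, -0.0391, 0.0726]
tcp_rot: [179.9, 0.2, 160.9]
wrist_force: [0.1, 2.6, 3.7]
opening: 0.0003
grasp_force: 2.1
```

send_rows(targets="0 0 2 0 255;0 0 4 0 255;0 0 6 0 255;0 0 6 0 255")

```text
time: 3.35
ee_pos: [0.4941, -0.0402, 0.0674]
tcp_rot: [180.0, 0.2, 160.9]
wrist_force: [-7.0, 0.5, 22.5]
opening: -0.0001
grasp_force: 11.8
```

Run:
```python
from h import *
o=bot.get_obs();print(o["ee_pos"],o["wrist_force"])
t,s=camera("top"),camera("side")
a=t[160:275,305:405];b=s[240:330,295:415]
cv2.imwrite("pics/c1.png",np.hstack([cv2.resize(a,(400,460),interpolation=2),cv2.resize(b,(400,460),interpolation=2)]))
```

```text
[ 0.49407538 -0.04016042  0.06744442] [-7.0179345   0.48688848 22.53638614]
```

View pics/c1.png

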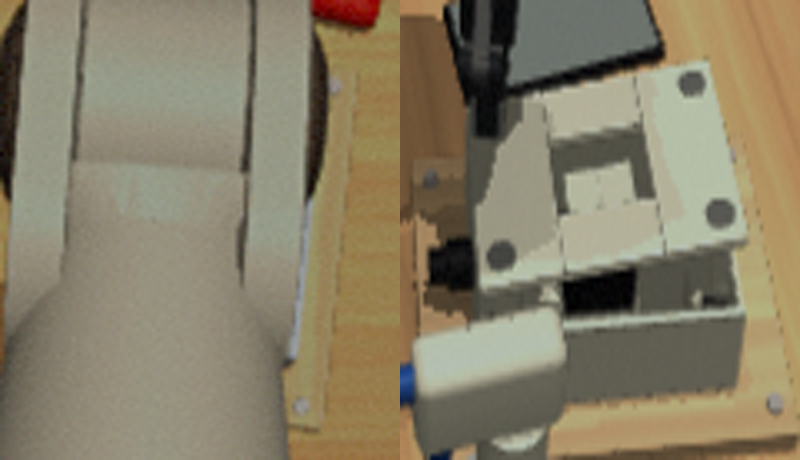

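The plate is tilted with corner a down at 67.4 mm under 22 N. Next is b.

send_rows(targets="0 0 -30 0 255;0 0 -40 0 255;-9 -43 -40 0 255;-18 -86 -40 0 255;-18 -86 -40 0 255;-18 -86 -22 0 255;-18 -86 -17 0 255;-18 -86 -14 0 255;-18 -86 -11 0 255;-18 -86 -8 0 255")

```text
time: 4.7
ee_pos: [0.4821, -0.1263, 0.0719]
tcp_rot: [-180.0, -0.0, 160.9]
wrist_force: [0.2, 0.1, 1.7]
opening: -0.0002
grasp_force: 0.7
```

send_rows(targets="0 0 2 0 255;0 0 4 0 255;0 0 6 0 255;0 0 8 0 255;0 0 8 0 255")

```text
time: 5.32
ee_pos: [0.4821, -0.1268, 0.0657]
tcp_rot: [180.0, 0.0, 160.9]
wrist_force: [-6.4, 1.7, 12.7]
opening: -0.0003
grasp_force: 6.9
```

Run:
```python
from h import *
t,s=camera("top"),camera("side")
b=s[240:330,295:415]
cv2.imwrite("pics/c2.png",cv2.resize(b,(600,450),interpolation=2))
```

```text
(no output)
```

View pics/c2.png

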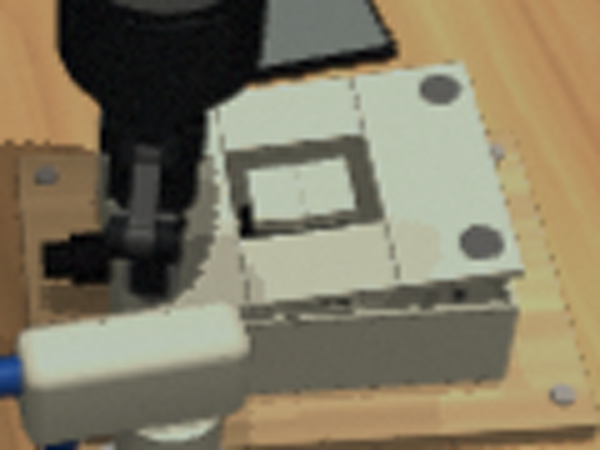

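Corners a and b are down and the +x end is still raised. Next is c.

send_rows(targets="0 0 -30 0 255;0 0 -48 0 255;-65 13 -48 0 255;-129 27 -48 0 255;-129 27 -48 0 255;-129 27 -36 0 255;-129 27 -28 0 255;-129 27 -22 0 255;-129 27 -18 0 255;-129 27 -14 0 255;-129 27 -10 0 255")

```text
time: 6.8
ee_pos: [0.6134, -0.1441, 0.0771]
tcp_rot: [-180.0, 0.2, 160.9]
wrist_force: [-3.5, -0.3, 14.7]
opening: 0.0002
grasp_force: 7.1
```

send_rows(targets="0 0 2 0 255;0 0 4 0 255;0 0 6 0 255;0 0 8 0 255;0 0 9 0 255;0 0 9 0 255")

```text
time: 7.55
ee_pos: [0.6123, -0.1436, 0.066]
tcp_rot: [-180.0, -0.0, 160.9]
wrist_force: [-3.6, 0.7, 9.1]
opening: -0.0002
grasp_force: 4.6
```

Corner c is at 66 mm. Now d.

send_rows(targets="0 0 -25 0 255;0 0 -45 0 255;9 43 -45 0 255;18 86 -45 0 255;18 86 -45 0 255;18 86 -33 0 255;18 86 -25 0 255;18 86 -19 0 255;18 86 -15 0 255;18 86 -11 0 255;18 86 -8 0 255;18 86 -6 0 255")

```text
time: 9.05
ee_pos: [0.624, -0.0565, 0.0712]
tcp_rot: [180.0, 0.0, 160.9]
wrist_force: [0.2, 0.1, -0.4]
opening: 0.0
grasp_force: 0.0
```

send_rows(targets="0 0 2 0 255;0 0 4 0 255;0 0 6 0 255;0 0 8 0 255;0 0 8 0 255")

```text
time: 9.68
ee_pos: [0.6241, -0.0565, 0.0659]
tcp_rot: [180.0, 0.1, 160.9]
wrist_force: [-8.2, 0.6, 16.8]
opening: -0.0001
grasp_force: 8.6
```

send_rows(targets="0 0 -25 0 255;0 0 -35 0 255;65 -13 -35 0 255;129 -27 -35 0 255;129 -27 -35 0 255;129 -27 -15 0 255;129 -27 -9 0 255;129 -27 -6 0 255;129 -27 -3 0 255;129 -27 0 0 255;129 -27 0 0 255")

```text
time: 11.05
ee_pos: [0.4938, -0.0398, 0.0659]
tcp_rot: [180.0, 0.1, 160.9]
wrist_force: [-8.1, 0.4, 19.5]
opening: -0.0003
grasp_force: 9.7
```

send_rows(targets="0 0 -40 0 255;0 0 -100 0 255;50 60 -130 0 255;100 120 -130 0 255;150 180 -130 0 255;200 240 -130 0 255;200 300 -130 0 255;200 300 -130 0 255;200 300 -130 0 255")

```text
time: 12.18
ee_pos: [0.4019, 0.3124, 0.1927]
tcp_rot: [-180.0, -0.0, 161.1]
wrist_force: [0.6, -0.6, -0.1]
opening: -0.0004
grasp_force: 0.0
```

Run:
```python
from h import *
t,s=camera("top"),camera("side")
a=t[160:275,305:405];b=s[240:330,295:415]
cv2.imwrite("pics/c3.png",np.hstack([cv2.resize(a,(400,460),interpolation=2),cv2.resize(b,(400,460),interpolation=2)]))
for n,im in(("top",t),("side",s)):
    g=[proj(n,[*C[k],.066]) for k in "abcd"]
    for k,q,(p,A) in zip("abcd",g,discs(n,im,g,7)): print(n,k,q.round(1),p,A,ray(n,p,.066).round(4) if p is not None else None)
```

```text
top a [335.5 237.4] [335.92857143 236.80952381] 42 [ 0.4947 -0.041   0.066 ]
top b [372.6 241.9] [373.         241.24390244] 41 [ 0.4835 -0.1279  0.066 ]
top c [378.4 188. ] [378.88372093 187.55813953] 43 [ 0.6138 -0.1455  0.066 ]
top d [342.  183.6] [342.23809524 183.14285714] 42 [ 0.6255 -0.0579  0.066 ]
side a [321.3 265.5] [321.64444444 265.35555556] 45 [ 0.4942 -0.0396  0.066 ]
side b [325.3 296.6] [325.94545455 296.30909091] 55 [ 0.4832 -0.1266  0.066 ]
side c [390.3 292.9] [390.90384615 292.84615385] 52 [ 0.6139 -0.1443  0.066 ]
side d [382.2 262.4] [382.72727273 262.31818182] 44 [ 0.6255 -0.0571  0.066 ]
```

View pics/c3.png

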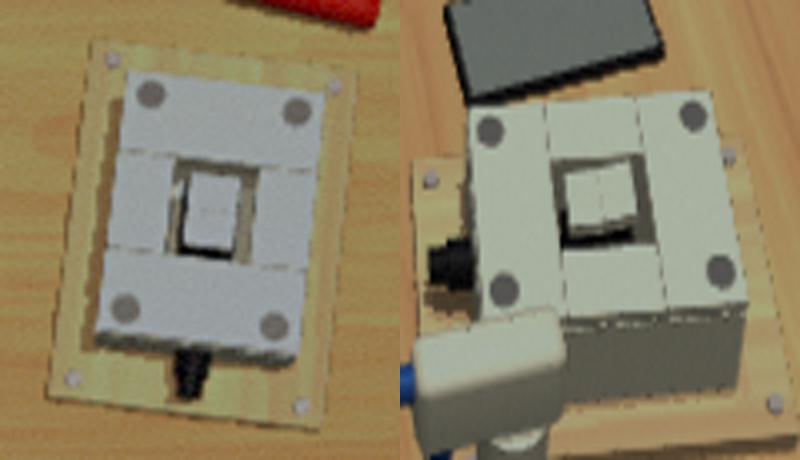

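The plate is level. All four discs match 66 mm in both views, each within about 1 mm, and the rocker is unchanged.

```bash
python3 -c "
from workcell import ticket;print(ticket.job_done())"
```

```text
the job is handed in; nothing more can be done
None
```

The face plate is pressed home: all four corners are at about 66 mm and level, the rocker was not flipped, the arm stayed well clear of the phone, bottle and screwdriver, and the job was handed in at about 12 s.

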